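# Load a fresh paper roll into the bench dispenser and lower its tear bar

## Task

The paper dispenser on the sandwich table is empty and its tear bar is swung back: load the fresh brown roll, letting both ends of its axle settle fully down in the two slots before you let go of it. Then swing the tear bar over until it rests on the roll, and leave the dispenser like that. Do not disturb the flask, jar or sauce bottle.

Things in the scene. Friction and masses are not known exactly. Their poses are not given: they have to be found in the camera images.
- roll_center (a point): Centre of the fresh brown paper roll: rigid cylinder, 60 mm diameter, 180 mm long, lying on the table, about 0.5 kg; it can roll. A steel axle 12 mm in diameter, fixed in it, sticks out 30 mm at each end (240 mm over all). The point is half-way along, on the axle's line, 30 mm above the table at the start. Its y axis runs along the axle; the ends are alike, either may go in either slot.
- dispenser: Slate-blue steel paper dispenser screwed to the table. Origin on the table under the axle's place; y along the axle, -x front, +x rear (hinge side). Two 6 mm cheeks, inner faces at y = -100 and +100 mm, x = -90 to +125, 54 mm high; open between from above, base plate top at 12 mm. At x = 0 each rises, with sloped shoulders, to an open slot 16 mm wide, floor at z = 74 mm, straight to 92, then flared to about 45 mm wide at z = 116.
- slots_mid (a point): Where the roll's centre lies once both axle ends rest on the slot floors: midway between the two slots, 80 mm above the table. Axes as the dispenser's. The roll then has 10 mm of play to each cheek along y. A guide rod crosses the front at x = -75 mm, top at z = 52 mm, a tie rod the rear at x = +100 mm, top at 46 mm.
- bar_hinge (a point): Middle of the tear bar's hinge line, at x = 115 mm, z = 35 mm of the dispenser; the hinge runs along the dispenser's y. Axes as the dispenser.
- bar_mid (a point): Middle of the tear bar's press rod: red round rod, 10 mm diameter, 225 mm long along the dispenser's y, 144 mm from the hinge line, carried by two flat arms outside the cheeks (y = -110 and +110 mm). A steel toothed strip 2 mm thick and 217 mm long is fixed to it: with the bar down it lies level, 6 mm above the rod's middle, from 1 mm behind it to 29 mm ahead of it (-x).
- tear_bar (a joint): Tear bar angle, rad. 0 = press rod lying on a seated fresh roll (rod's middle 5 mm ahead, -x, of the roll's centre line, 114.6 mm above the table); grows as the bar swings up and back to the rear (+x). At 1.35 the rod is about 168 mm behind the slots and 169 mm up. Stiff hinge: stays where left, moves with 2 to 5 N at the rod. Range -0.25 (no roll) to 1.6; starts at 1.2 to 1.45, swung back.
- flask: Bystander: steel flask standing up, 84 mm in diameter, 250 mm high; origin at its foot.
- jam_jar: Bystander: dark jam jar with a red lid, 82 mm in diameter, 105 mm high; origin at its foot.
- sauce: Bystander: yellow sauce bottle with a red cap, 62 mm in diameter, 190 mm high; origin at its foot.
Not all that is in view belongs to the job. What is shaped like the part that bears roll_center but turquoise is not meant.

How it is judged:
By the outcome, as a careful person would: the job done as asked, in the order asked, and still so for the second after the job is handed in, with the robot touching nothing.
It also fails if it takes over 61 s, if anything falls off the work surface, if the arm or the gripper's body presses on something with over 40 N, if the wrist force passes 120 N, or if a joint passes its speed limit or range.

## Robot

A 6-joint arm with a two-finger parallel gripper is mounted at the origin on the work surface. World frame = base frame: x ahead of the robot, y to its left, z up, the work surface at z = 0. Lengths are in m, angles in rad, forces in N, time in s.
With the tool pointing down it reaches from about 0.4 to 0.925 m from the base axis. Payload 12.5 kg.
Tool frame: the origin (TCP) lies at the very end of the fingers, on their centre line; the grasp point (between the pads) lies manip.grip_point_offset behind it (manip.grip_point_offset is the distance from the TCP to the grasp point, in m); z points along the fingers, y is the direction in which the jaws open and shut (so a half turn about z gives the same grasp; the last joint's range is limited). The gripper opens to 95 mm and grips with 3 to 60 N. Pads are 20 mm wide; open, the fingers measure 119 mm over their backs; the gripper's body (75 mm by 180 mm) begins 59 mm behind the grasp point.
Start: joints at [-1.29, 0.491, 1.559, -0, 1.092, -0.106], TCP at [0.236, -0.579, 0.215] pointing down, gripper open.
Joint ranges: [-3.1, 3.1], [-0.84, 2.19], [0.05, 2.79], [-1.13, 4.28], [0.06, 2.93], [-2.69, 2.69]. Speed limits (rad/s): [2.22, 2.22, 2.79, 3.14, 3.14, 3.14].

## Interface

Orientations are given as a unit quaternion [x, y, z, w].
In Python, from cell import manip gives the robot as it stands.
- The arm moves only by the tool jog_arm, never from a script. Its argument "rows" is a list of rows, each a list of 6 numbers: the shift along the tool's x, y, z in cm, then the turn, a rotation vector about the tool's x, y, z in degrees. A call has 1 to 8 rows; each row is the pose to reach, as a shift and turn from the pose commanded when the call began, along the tool's axes at that moment; what a row does not reach only later rows make up. A row lasts 1/8 s, in which the tool goes at most 62.5 mm and 10.7 degrees, less where a joint would pass 70% of its speed; a pose out of reach is approached as far as the arm can. A call with a gripper value outside its range is refused whole. "claw" is the finger opening in cm, from 0 to 9.51, set as the call begins (left out, the last holds). The fingers move at their own pace and stop on an object; "squeeze" is the grip in N (left out, the last holds). Time passes only in rows, so rows that repeat a pose let the fingers close. It gives the time, the measured TCP pose, the force and the opening at its end, in the units of the state.
- manip.state(): the state, without advancing time (a new reading comes with each control period).
- manip.get_image(name): name is "scene" or "top" or "wrist"; returns the picture (420x560x3 uint8, blue, green, red); there is no depth.
- manip.camera_info(name): a dict with "fx", "fy", "cx", "cy" (pixels), "xyz" and "rotation" of the camera in the world; the wrist camera has in their place "T_tool_cam" (4x4, takes a point from camera to tool coordinates, whose origin is the TCP and whose axes are the flange's). Camera axes: x right, y up, looking along -z (the intrinsics and any distortion apply to the point x, -y, -z); pixel columns grow to the right and rows downward; lengths in m; the calibration is good to about 2 mm. A picture is of the moment at which its call begins: read the wrist's pose just before it. camera_info takes no time and is no camera call.
- manip.sign_off(): hands the job in, once; it reports no verdict.
Trained networks look in the newest picture that a camera, given by its name, has taken for a name from the list of things; names that differ only in an ending like _2 or _b are one class to them, and where a whole thing is asked for, a point or a joint stands for the part that bears it (a point fixed in the world has none). Each returns a list of dicts, best first, with "score" (0 to 1); they miss things now and then, are a little off and sometimes report something else, mostly with a low value. They report only what shows in the picture. A call takes as long as a camera call. They do not tell look-alikes from the thing itself.
- manip.outline_of(camera, thing): "mask" (420x560 bool, what is visible of it) and "extent" ([left, top, right, bottom] in pixels, round what is visible of it).
The state is a dict: "time_s": time; "joints": joint angles; "qvel": joint speeds; "effort": joint torques, N m; "tcp_pos": TCP position; "tcp_rot": TCP orientation; "wrist_force": force on the tool from outside, world axes, zero at the start; "torque": the same for the moment, N m; "finger_gap": finger opening in m.
Only numpy, scipy, OpenCV 4.12 (cv2) and the standard library are available. Lean on these libraries where they do the work, as an engineer would, in place of code of your own. Each camera call takes 0.05 s, during which the arm holds its last target. There are 200 camera calls.

## Working session

There is one attempt and no reset: what is moved stays moved. The work goes in short steps, Python scripts to look and compute and a tool call to move; the robot and the scene stay as the last step left them, time stands still between calls to the robot, and variables do not carry over. Pictures are saved under pics/ and viewed, about 8 in all and at most 12, crops included, and the job is handed in when it is done.

Besides the shell and the picture viewer there is one more tool, called after "Call:" as name(argument=value, ...), one argument or row to a line, values as JSON. jog_arm: Moves the arm, as the interface text tells. Its arguments: {"type":"object","properties":{"rows":{"type":"array","items":{"type":"array","items":{"type":"number"}}},"claw":{"type":"number"},"squeeze":{"type":"number"}},"required":["rows"]}

```bash
mkdir -p pics; ls
python3 - <<'E'
from cell import manip
import cv2,numpy as np
print(manip.state(), manip.grip_point_offset)
for n in("scene","top","wrist"):
    print(n,manip.camera_info(n))
a=manip.get_image("scene");b=manip.get_image("top")
cv2.imwrite("pics/scene0.png",a);cv2.imwrite("pics/top0.png",b)
for c in("scene","top"):
  for t in("roll_center","dispenser","bar_mid","flask","jam_jar","sauce"):
    print(c,t,[(round(d["score"],2),[int(v) for v in d["extent"]]) for d in manip.outline_of(c,t)])
E
```

```text
pics
{'time_s': 0.0, 'joints': array([-1.28960612e+00,  4.91580578e-01,  1.55945572e+00,  2.16594001e-05,
        1.09168962e+00, -1.05611994e-01]), 'qvel': array([-9.19227519e-04, -2.56531388e-04, -2.12176587e-04,  4.56003440e-05,
       -1.50862696e-04, -5.22128228e-04]), 'effort': array([ 1.03582970e-03, -6.12654519e+01, -2.58175188e+01,  6.93230052e-02,
        4.82387957e-02, -1.29408932e-04]), 'tcp_pos': array([ 0.23571904, -0.57858214,  0.21404653]), 'tcp_rot': array([ 9.81357031e-01,  1.92192757e-01, -4.01097973e-05, -5.65293105e-04]), 'wrist_force': array([-0.27274402, -0.20611978, -1.11140644]), 'torque': array([-0.04004793, -0.00561796, -0.05795682]), 'finger_gap': 0.09535778522155397} 0.0188
scene {'fx': 393.7695053038252, 'fy': 393.7695053038252, 'cx': 281.5524154431528, 'cy': 209.56211447383114, 'xyz': array([1.07624344, 0.13375982, 0.97773807]), 'rotation': array([0.15991185, 0.24167764, 0.80714512, 0.51433148])}
top {'fx': 429.0776516879626, 'fy': 429.0776516879626, 'cx': 282.5049856754942, 'cy': 208.95169994957968, 'xyz': array([ 0.24096578, -0.09491509,  1.51304386]
[... 435 characters left out ...]
   -1.70925510e-01],
       [ 0.00000000e+00,  0.00000000e+00,  0.00000000e+00,
         1.00000000e+00]])}
scene roll_center [(0.92, [194, 184, 273, 214]), (0.58, [210, 123, 281, 154])]
scene dispenser [(0.87, [294, 144, 403, 276])]
scene bar_mid [(0.79, [312, 148, 404, 205])]
scene flask [(0.79, [113, 105, 160, 182])]
scene jam_jar [(0.9, [232, 277, 264, 324])]
scene sauce []
top roll_center [(0.71, [401, 189, 443, 221]), (0.62, [297, 196, 359, 223]), (0.45, [374, 253, 383, 268])]
top dispenser [(0.71, [193, 191, 273, 280])]
top bar_mid [(0.89, [203, 257, 275, 278])]
top flask [(0.76, [399, 185, 444, 225])]
top jam_jar [(0.59, [253, 127, 283, 156])]
top sauce [(0.75, [119, 283, 150, 300])]
```

Run:
```python
import cv2,numpy as np
a=cv2.imread("pics/scene0.png")[90:340,90:450];b=cv2.imread("pics/top0.png")[100:320,100:460]
cv2.imwrite("pics/s1.png",cv2.resize(a,None,fx=2.2,fy=2.2,interpolation=2))
cv2.imwrite("pics/t1.png",cv2.resize(b,None,fx=2.2,fy=2.2,interpolation=2))
```

```text
(no output)
```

View pics/s1.png

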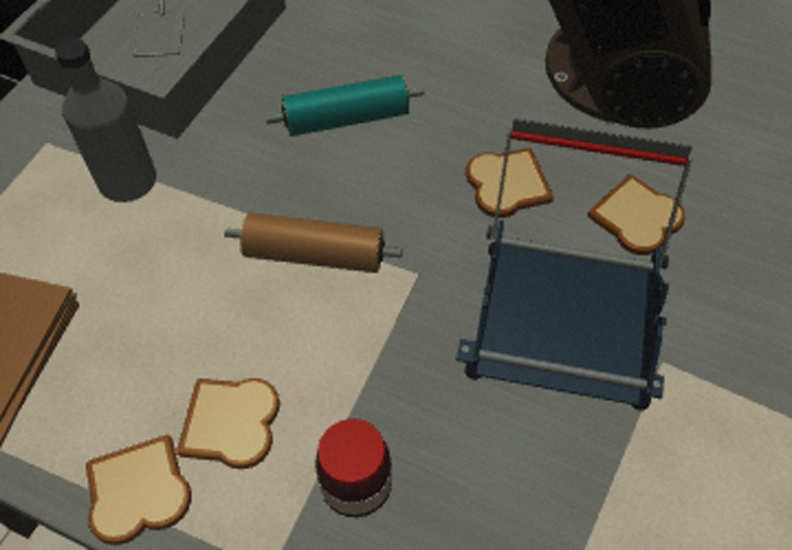

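View pics/t1.png

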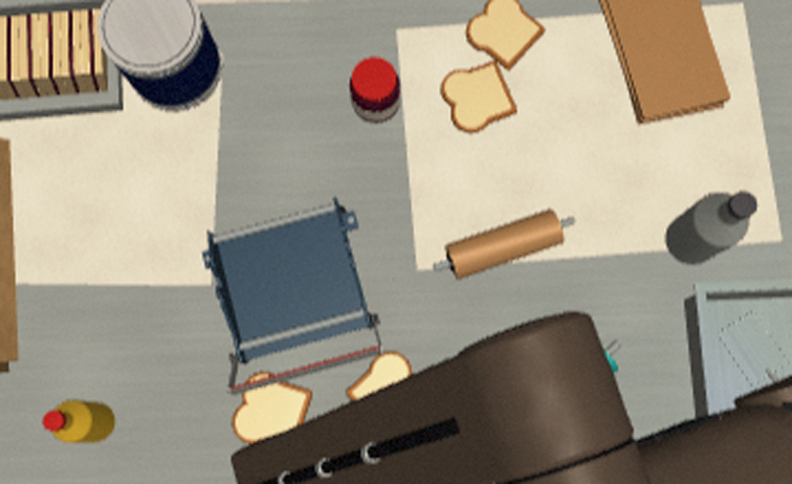

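The scene view shows the brown roll with axle ends at crop pixels (226,232) and (402,253). The dispenser's front guide rod, at (478,355)-(648,384), faces away from the robot, and the red press rod, at (512,134)-(689,160), is swung back towards the base. The top view shows the roll at (434,267)-(575,221), the flask at about (710,230), the jar at (375,90) and the sauce bottle at (80,420).

```bash
cat > h.py <<'E'
from cell import manip
import cv2,numpy as np
from scipy.spatial.transform import Rotation as R
from scipy.optimize import least_squares
def cam(n,st=None):
    c=manip.camera_info(n)
    if n=="wrist":
        st=st or manip.state(); T=np.eye(4);T[:3,:3]=R.from_quat(st["tcp_rot"]).as_matrix();T[:3,3]=st["tcp_pos"]
        T=T@c["T_tool_cam"]; return c,T[:3,:3],T[:3,3]
    return c,R.from_quat(c["rotation"]).as_matrix(),c["xyz"]
def proj(k,P):
    c,M,t=k; p=(np.asarray(P,float)-t)@M
    return np.c_[c["cx"]+c["fx"]*p[:,0]/-p[:,2], c["cy"]-c["fy"]*p[:,1]/-p[:,2]]
def onplane(k,uv,z):
    c,M,t=k; uv=np.atleast_2d(np.asarray(uv,float))
    d=np.c_[(uv[:,0]-c["cx"])/c["fx"],-(uv[:,1]-c["cy"])/c["fy"],-np.ones(len(uv))]@M.T
    return t+d*((z-t[2])/d[:,2])[:,None]
A0=np.arctan2(.1146-.035,.12)   # angle of rod at q=0, measured from -x up
def disp_pts(x,y,yaw,P):
    return np.asarray(P)@R.from_euler("z",yaw).as_matrix().T+[x,y,0]
def rod(q,yy):
    a=A0+q; return [.115-.144*np.cos(a),yy,.035+.144*np.sin(a)]
E
python3 - <<'E'
from h import *
S=cam("scene");T=cam("top")
s=lambda l:np.array(l,float)/2.2+[90,90]
t=lambda l:np.array(l,float)/2.2+[100,100]
rs=s([(226,232),(402,253)]);rt=t([(434,267),(575,221)])
a=onplane(S,rs,.03);b=onplane(T,rt,.03)
print("roll scene",a.round(4).tolist(),np.linalg.norm(a[0]-a[1]));print("roll top",b.round(4).tolist(),np.linalg.norm(b[0]-b[1]))
# order: y-,y+ assigned by view: rear(+x) toward robot -> x axis ~ -world x, y axis ~ -world y
ds=s([(498,241),(660,266),(478,355),(648,384),(512,134),(689,160)])
dt=t([(370,318),(243,352),(338,208),(212,238),(380,350),(231,390)])
def model(p):
    L=[]
    for sy in (1,-1): L.append([.1,sy*.1,.041])
    for sy in (1,-1): L.append([-.075,sy*.1,.047])
    for sy in (1,-1): L.append(rod(p[3],sy*.1125))
    return disp_pts(*p[:3],L)
f=lambda p:np.r_[proj(S,model(p))-ds,proj(T,model(p))-dt].ravel()
r=least_squares(f,[.5,.1,3.0,1.3],loss="soft_l1");print("disp",r.x,r.cost);print(r.fun.reshape(-1,2).round(1).tolist())
for th,h in(("jam_jar",.1),("flask",.25)):
    for d in manip.outline_of("scene",th)[:1]:
        e=d["extent"];print(th,onplane(S,[(e[0]+e[2])/2,e[3]-6],0.0).round(3))
print("sauce base",onplane(T,t([(100,422)]),.0).round(3),"flask base",onplane(T,t([(685,245)]),0).round(3),"jar",onplane(T,t([(377,105)]),0).round(3))
E
```

```text
roll scene [[0.5653, -0.3819, 0.03], [0.4955, -0.1532, 0.03]] 0.239061683630308
roll top [[0.495, -0.158, 0.03], [0.5608, -0.3884, 0.03]] 0.23957638168105344
disp [0.5011674  0.07807772 3.37129764 1.41246623] 17.939094154380435
[[0.9, -0.9], [-3.6, -0.4], [0.2, -1.5], [-1.5, -0.6], [-1.9, -0.9], [0.1, 0.4], [-3.5, -2.8], [-2.2, -2.7], [-1.9, -0.8], [-0.1, 0.5], [0.5, -0.5], [-1.8, 0.8]]
jam_jar [[ 0.816 -0.068  0.   ]]
flask [[ 0.561 -0.596  0.   ]]
sauce base [[0.274 0.378 0.   ]] flask base [[ 0.52  -0.571  0.   ]] jar [[ 0.781 -0.077  0.   ]]
```

```bash
cat >> h.py <<'E'
def row(p,yaw,tilt=0,st=None):
    """jog row to TCP p, tool x at world angle yaw (deg), tool down; tilt deg = rotvec about tool x"""
    st=st or manip.state(); R0=R.from_quat(st["tcp_rot"])
    R1=R.from_euler("z",yaw,degrees=True)*R.from_euler("x",180,degrees=True)*R.from_euler("x",tilt,degrees=True)
    r=np.r_[R0.inv().apply(np.array(p)-st["tcp_pos"])*100,(R0.inv()*R1).as_rotvec(degrees=True)]
    return r.round(2).tolist()
E
python3 -c "
from h import *
print(row([.529,-.270,.22],106.5))"
```

```text
[38.81, -17.54, -0.54, 0.0, 0.0, -84.34]
```

Call:
jog_arm(
  rows=[
    [38.8, -17.5, -0.5, 0, 0, -84.3],
    [38.8, -17.5, -0.5, 0, 0, -84.3],
    [38.8, -17.5, -0.5, 0, 0, -84.3],
    [38.8, -17.5, -0.5, 0, 0, -84.3],
    [38.8, -17.5, -0.5, 0, 0, -84.3],
    [38.8, -17.5, -0.5, 0, 0, -84.3],
    [38.8, -17.5, -0.5, 0, 0, -84.3],
    [38.8, -17.5, -0.5, 0, 0, -84.3],
  ],
  claw=9.5,
)

```text
time_s: 1.8
tcp_pos: [0.5311, -0.2677, 0.2196]
tcp_rot: [0.595, 0.804, 0.0, 0.0]
wrist_force: [-0.8, -0.5, 0.0]
finger_gap: 0.0949
```

Call:
jog_arm(
  rows=[
    [0, 0, 0, 0, 0, 0],
    [0, 0, 0, 0, 0, 0],
    [0, 0, 0, 0, 0, 0],
  ],
)

```text
time_s: 2.17
tcp_pos: [0.5288, -0.271, 0.2197]
tcp_rot: [0.6, 0.8, -0.0, 0.0]
wrist_force: [-0.1, 0.0, 0.1]
finger_gap: 0.0951
```

Run:
```python
from h import *
st=manip.state();print(st["tcp_pos"],st["joints"],row([.529,-.270,.22],106.5))
im=manip.get_image("wrist");K=cam("wrist",st);cv2.imwrite("pics/w1.png",im)
for n in ("scene","top"): cv2.imwrite(f"pics/{n}1.png",manip.get_image(n))
for d in manip.outline_of("wrist","roll_center"):
    print(d["score"],d["extent"])
a=np.radians(106.5);u=np.array([np.cos(a),np.sin(a),0]);c=np.array([.529,-.27,.03])
for s in(-.12,-.09,.09,.12):
    p=proj(K,[c+s*u])[0];cv2.circle(im,tuple(int(v) for v in p),3,(0,0,255),1);print(s,p.round(1))
cv2.imwrite("pics/w1b.png",im)
```

```text
[ 0.5287662  -0.27097514  0.21971662] [-5.84679776e-01  4.41803261e-01  1.63107201e+00 -8.37965403e-05
  1.06849746e+00 -8.68913728e-01] [0.09, 0.05, -0.03, 0.0, 0.01, -0.21]
0.81 [253.8, 62.6, 316.1, 281.4]
0.73 [0.7, 100.0, 114.0, 260.1]
-0.12 [285.9 291.4]
-0.09 [285.8 266.7]
0.09 [285.3  95.9]
0.12 [285.2  63. ]
```

View pics/w1b.png

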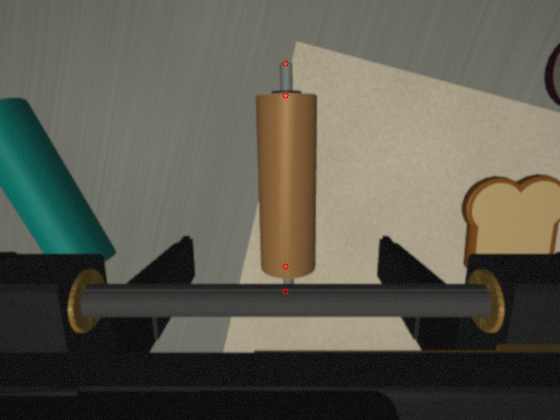

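The wrist view puts the roll under the gripper: far axle end at (286,61), near end at about (288,285). That is about 1 px (1 mm) right of the prediction. I'll descend and grip.

Call:
jog_arm(
  rows=[
    [0.1, 0.1, 5, 0, 0, -0.5],
    [0.1, 0.1, 10, 0, 0, -0.5],
    [0.1, 0.1, 14, 0, 0, -0.5],
    [0.1, 0.1, 17, 0, 0, -0.5],
    [0.1, 0.1, 19, 0, 0, -0.5],
    [0.1, 0.1, 20.2, 0, 0, -0.5],
    [0.1, 0.1, 20.7, 0, 0, -0.5],
    [0.1, 0.1, 20.7, 0, 0, -0.5],
  ],
)

```text
time_s: 3.38
tcp_pos: [0.5299, -0.2693, 0.0129]
tcp_rot: [0.595, 0.804, -0.0, 0.0]
wrist_force: [-0.2, 0.3, 1.3]
finger_gap: 0.0954
```

Call:
jog_arm(
  rows=[
    [0, 0, 0, 0, 0, 0],
    [0, 0, 0, 0, 0, 0],
    [0, 0, 0, 0, 0, 0],
    [0, 0, 0, 0, 0, 0],
    [0, 0, 0, 0, 0, 0],
    [0, 0, 0, 0, 0, 0],
    [0, 0, 0, 0, 0, 0],
    [0, 0, 0, 0, 0, 0],
  ],
  claw=5,
  squeeze=40,
)

```text
time_s: 4.38
tcp_pos: [0.5298, -0.2692, 0.0128]
tcp_rot: [0.595, 0.804, -0.0, 0.0]
wrist_force: [-0.4, 0.4, 4.4]
finger_gap: 0.0595
```

Call:
jog_arm(
  rows=[
    [0, 0, -3, 0, 0, 0],
    [0, 0, -8, 0, 0, 0],
    [0, 0, -14, 0, 0, 0],
    [0, 0, -20, 0, 0, 0],
    [0, 0, -24, 0, 0, 0],
    [0, 0, -26, 0, 0, 0],
    [0, 0, -26, 0, 0, 0],
    [0, 0, -26, 0, 0, 0],
  ],
)

```text
time_s: 5.38
tcp_pos: [0.5293, -0.2688, 0.271]
tcp_rot: [0.595, 0.804, -0.0, -0.001]
wrist_force: [-0.9, -0.1, -4.4]
finger_gap: 0.0595
```

```bash
python3 -c "
from h import *
print(row([.657,.115,.27],103.2))"
```

```text
[32.99, 23.41, 0.12, -0.09, -0.1, 3.76]
```

Call:
jog_arm(
  rows=[
    [4, 3, 0, 0, 0, 0.5],
    [8, 6, 0, 0, 0, 1],
    [12.5, 9, 0, 0, 0, 1.5],
    [17, 12, 0, 0, 0, 2],
    [21.5, 15.2, 0, 0, 0, 2.5],
    [26, 18.5, 0, 0, 0, 3],
    [30, 21.4, 0, 0, 0, 3.5],
    [33, 23.4, 0, 0, 0, 3.7],
  ],
)

```text
time_s: 6.38
tcp_pos: [0.6573, 0.1169, 0.2704]
tcp_rot: [0.62, 0.784, -0.001, -0.001]
wrist_force: [0.2, -0.7, -3.2]
finger_gap: 0.0591
```

Call:
jog_arm(
  rows=[
    [0, 0, 0, 0, 0, 0],
    [0, 0, 0, 0, 0, 0],
  ],
)

```text
time_s: 6.62
tcp_pos: [0.6569, 0.1143, 0.2712]
tcp_rot: [0.621, 0.784, -0.001, -0.001]
wrist_force: [-0.0, 0.1, -3.5]
finger_gap: 0.0595
```

Run:
```python
from h import *
st=manip.state();print(st["tcp_pos"],st["tcp_rot"],st["joints"])
im=manip.get_image("wrist");K=cam("wrist",st);cv2.imwrite("pics/w2.png",im)
np.save("w2_T.npy",np.c_[K[1],K[2]])
L=[[0,sy*yy,z] for sy in(1,-1) for yy in(.1,.106) for z in(.074,)]+[[-.075,.1,.047],[-.075,-.1,.047],[.1,.1,.041],[.1,-.1,.041],rod(1.41,.1125),rod(1.41,-.1125)]
L+=[[x,sy*yy,.054] for x in(-.09,.125) for sy in(1,-1) for yy in(.1,.106)]
im=cv2.resize(im,(784,588),interpolation=2)
for p in proj(K,disp_pts(.5012,.0781,3.3713,L)):
    cv2.circle(im,tuple(int(v) for v in p*1.4),2,(0,0,255),1)
cv2.imwrite("pics/w2b.png",im)
```

```text
[0.65691902 0.11432795 0.27116986] [ 6.20650178e-01  7.84086692e-01 -9.34663028e-04 -7.36288822e-04] [ 7.34737652e-02  5.08708633e-01  1.37139042e+00 -3.98993020e-04
  1.26384271e+00 -1.58057140e-01]
```

View pics/w2b.png

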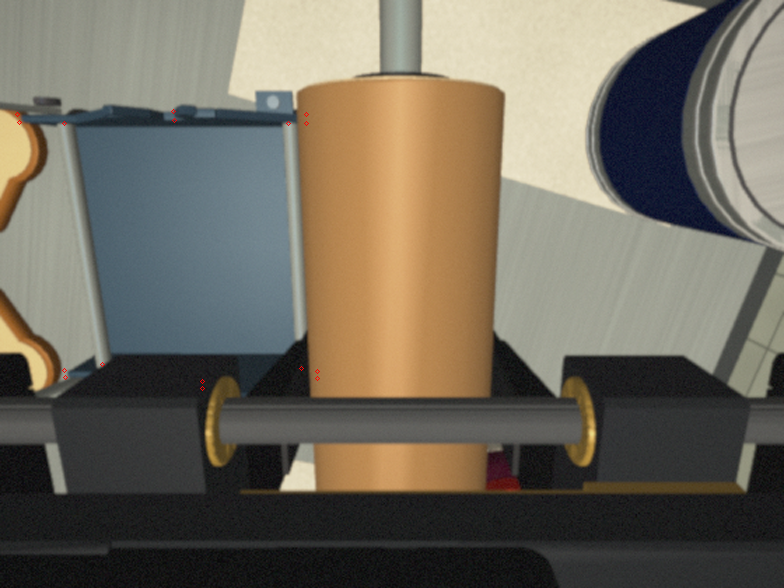

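The wrist view shows the tie rod at (69,124)-(102,360) and the guide rod at (291,124)-(297,300). The predicted dots are within about 3 px, so I'll refine the fit with these rods.

Run:
```python
from h import *
im=cv2.imread("pics/w2.png");T=np.load("w2_T.npy");K=(manip.camera_info("wrist"),T[:,:3],T[:,3])
# rod centres per row: low saturation bright pixels against blue
hsv=cv2.cvtColor(im,cv2.COLOR_BGR2HSV);sat=im[:,:,0].astype(int)-im[:,:,2]
obs=[]
for v in range(98,240,6):
    for lo,hi,k in((35,90,0),(195,217,1)):
        if k==1 and v>200: continue
        r=sat[v-1:v+2,:].mean(0); base=np.median(r[95:190])
        c=45+(v-90)*.145 if k==0 else 208+(v-90)*.03
        us=np.arange(int(c)-9,int(c)+10); w=us[r[us]<base*.55]
        if k==1 or True:
            obs.append((k,v,w.min() if len(w) else 0,w.max() if len(w) else 0))
print([o for o in obs if o[0]==0][::3]);print([o for o in obs if o[0]==1][::3])
x0,y0,x1,y1=0,60,240,110
np.save("obs.npy",obs)
p0=(.5012,.0781,3.3713)
c=cv2.resize(im[60:110,0:240],None,fx=3.3,fy=3.3,interpolation=2)
for sy,z,yy in((-1,.116,.1),(-1,.116,.106)):
    for xx in(-.0225,.0225):
        p=(proj(K,disp_pts(*p0,[[xx,sy*yy,z]]))[0]-[0,60])*3.3
        cv2.circle(c,tuple(int(t) for t in p),2,(0,0,255),1)
c2=cv2.resize(im[60:270,0:240],None,fx=2.0,fy=2.0,interpolation=2)
cv2.imwrite("pics/w2c.png",np.vstack([c,np.pad(c2,((0,0),(0,c.shape[1]-c2.shape[1]),(0,0)))]))
```

```text
[(0, 98, np.int64(37), np.int64(55)), (0, 116, np.int64(39), np.int64(57)), (0, 134, np.int64(42), np.int64(60)), (0, 152, np.int64(44), np.int64(62)), (0, 170, np.int64(47), np.int64(65)), (0, 188, np.int64(50), np.int64(68)), (0, 206, np.int64(52), np.int64(70)), (0, 224, np.int64(55), np.int64(73))]
[(1, 98, np.int64(202), np.int64(217)), (1, 116, np.int64(203), np.int64(217)), (1, 134, np.int64(204), np.int64(218)), (1, 152, np.int64(205), np.int64(218)), (1, 170, np.int64(206), np.int64(219)), (1, 188, np.int64(207), np.int64(219))]
```

View pics/w2c.png

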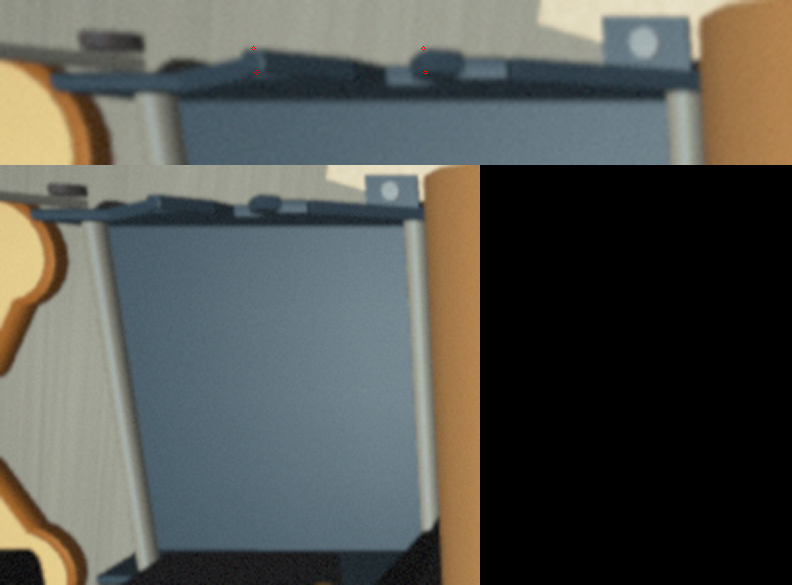

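The crop shows the far slot's flare tips at about (262,55) and (416,60). Their centre is within 1 mm of the prediction. Next I'll fit yaw from the rod edges.

Run:
```python
from h import *
T=np.load("w2_T.npy");K=(manip.camera_info("wrist"),T[:,:3],T[:,3])
S=cam("scene");Tp=cam("top")
O=[(-.07,.047,202.3,98),(-.07,.047,207,188),(-.07,.047,211,237),(.094,.04,53.5,90),(.094,.04,79,257)]
def f(p):
    r=[]
    for x,z,u,v in O:
        e=proj(K,disp_pts(*p,[[x,-.1,z],[x,.1,z]])); t=(v-e[0,1])/(e[1,1]-e[0,1]); r.append(e[0,0]+t*(e[1,0]-e[0,0])-u)
    tip=proj(K,disp_pts(*p,[[0,-.103,.116]]))[0]; r+=[2*(tip[0]-339.5/3.3),tip[1]-(60+60/3.3)]
    return np.array(r)
p0=[.5012,.0781,3.3713]
print(f(p0).round(2)); r=least_squares(f,p0);print(r.x,np.degrees(r.x[2]),r.fun.round(2))
x,y,w=r.x
print("pre-slot row", row([x,y,.16],np.degrees(w)-90), "held")
c,s=np.cos(w),np.sin(w); print("xdir",c,s)
```

```text
[-0.22 -0.06 -1.41 -1.18 -0.9   0.03  0.24]
[0.50183735 0.07851947 3.37668183] 193.46961737429882 [-0.    0.61 -0.5  -1.01  0.11  0.32 -0.08]
pre-slot row [0.11, -15.9, 11.19, -0.1, 0.0, -0.24] held
xdir -0.9724935743529073 -0.23292970579620453
```

Call:
jog_arm(
  rows=[
    [0, -4, 2, 0, 0, 0],
    [0.1, -8, 4, 0, 0, -0.1],
    [0.1, -12, 6, 0, 0, -0.2],
    [0.1, -15, 8, -0.1, 0, -0.2],
    [0.1, -15.9, 10, -0.1, 0, -0.2],
    [0.1, -15.9, 11.2, -0.1, 0, -0.2],
    [0.1, -15.9, 11.2, -0.1, 0, -0.2],
    [0.1, -15.9, 11.2, -0.1, 0, -0.2],
  ],
)

```text
time_s: 7.68
tcp_pos: [0.5031, 0.0791, 0.1611]
tcp_rot: [0.619, 0.785, 0.001, 0.001]
wrist_force: [0.4, 0.8, -3.7]
finger_gap: 0.059
```

Run:
```python
from h import *
st=manip.state();print(st["tcp_pos"],st["joints"]);p=(.5018,.0785,3.3767)
print(row([.5018,.0785,.105],103.5),row([.5018,.0785,.0628],103.5))
S=cam("scene");Tp=cam("top")
o=[]
for n,k,(x0,y0,x1,y1) in(("scene",S,(280,130,420,290)),("top",Tp,(180,180,290,290))):
    im=manip.get_image(n);cv2.imwrite(f"pics/{n}2.png",im)
    o.append(cv2.resize(im[y0:y1,x0:x1],(400,int(400*(y1-y0)/(x1-x0))),interpolation=2))
h=max(a.shape[0] for a in o)
cv2.imwrite("pics/c2.png",np.hstack([np.pad(a,((0,h-a.shape[0]),(0,0),(0,0))) for a in o]))
```

```text
[0.5031093  0.07910991 0.16106349] [ 2.60671025e-02  3.95060189e-01  1.90275697e+00  3.45045945e-04
  8.41102596e-01 -2.08853200e-01]
[-0.03, -0.16, 5.61, 0.15, 0.02, -0.05] [-0.03, -0.17, 9.83, 0.15, 0.02, -0.05]
```

View pics/c2.png

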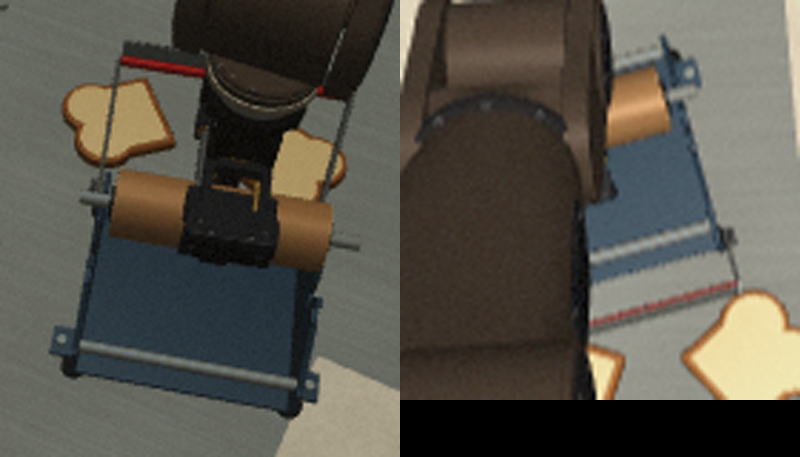

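The scene view shows the roll held over the slots, aligned and clear of the bar.

Call:
jog_arm(
  rows=[
    [0, 0, 0, 0, 0, 0],
    [0, 0, 1.5, 0, 0, 0],
    [0, 0, 3, 0, 0, 0],
    [0, 0, 4.5, 0, 0, 0],
    [0, 0, 5.5, 0, 0, 0],
    [0, 0, 5.5, 0, 0, 0],
    [0, 0, 5.5, 0, 0, 0],
  ],
)

```text
time_s: 8.65
tcp_pos: [0.5026, 0.0793, 0.1058]
tcp_rot: [0.619, 0.785, 0.001, 0.001]
wrist_force: [-0.3, -0.2, -4.1]
finger_gap: 0.0598
```

Run:
```python
from h import *
st=manip.state();print(st["tcp_pos"],st["wrist_force"],st["torque"])
print(row([.5018,.0785,.0628],103.5))
```

```text
[0.50264206 0.07928055 0.10579977] [-0.29433763 -0.16576592 -4.11192489] [ 0.02506508 -0.10588569  0.01152323]
[-0.06, -0.11, 4.3, 0.12, 0.01, -0.04]
```

Descend in steps with a small correction, watching the force.

Call:
jog_arm(
  rows=[
    [0, -0.1, 0.5, 0.1, 0, 0],
    [0, -0.1, 1, 0.1, 0, 0],
    [0, -0.1, 1.5, 0.1, 0, 0],
    [0, -0.1, 2, 0.1, 0, 0],
    [0, -0.1, 2.4, 0.1, 0, 0],
    [0, -0.1, 2.4, 0.1, 0, 0],
  ],
)

```text
time_s: 9.4
tcp_pos: [0.5014, 0.079, 0.0813]
tcp_rot: [0.619, 0.785, -0.0, -0.0]
wrist_force: [-0.2, 0.4, -4.0]
finger_gap: 0.0595
```

Call:
jog_arm(
  rows=[
    [0, 0, 0.4, 0, 0, 0],
    [0, 0, 0.8, 0, 0, 0],
    [0, 0, 1.2, 0, 0, 0],
    [0, 0, 1.5, 0, 0, 0],
    [0, 0, 1.5, 0, 0, 0],
  ],
)

```text
time_s: 10.02
tcp_pos: [0.5014, 0.079, 0.0663]
tcp_rot: [0.619, 0.785, -0.0, -0.0]
wrist_force: [-0.1, 1.0, -4.0]
finger_gap: 0.0594
```

Call:
jog_arm(
  rows=[
    [0, 0, 0.1, 0, 0, 0],
    [0, 0, 0.2, 0, 0, 0],
    [0, 0, 0.3, 0, 0, 0],
    [0, 0, 0.3, 0, 0, 0],
  ],
)

```text
time_s: 10.52
tcp_pos: [0.5015, 0.079, 0.0636]
tcp_rot: [0.619, 0.785, -0.0, 0.0]
wrist_force: [-0.3, -0.2, -3.5]
finger_gap: 0.0592
```

Call:
jog_arm(
  rows=[
    [0, 0, 0.1, 0, 0, 0],
    [0, 0, 0.1, 0, 0, 0],
    [0, 0, 0.1, 0, 0, 0],
  ],
)

```text
time_s: 10.9
tcp_pos: [0.5016, 0.079, 0.0627]
tcp_rot: [0.619, 0.785, 0.0, 0.0]
wrist_force: [-0.4, 0.2, -2.1]
finger_gap: 0.0597
```

Call:
jog_arm(
  rows=[
    [0, 0, 0.05, 0, 0, 0],
    [0, 0, 0.1, 0, 0, 0],
    [0, 0, 0.1, 0, 0, 0],
    [0, 0, 0.1, 0, 0, 0],
  ],
)

```text
time_s: 11.4
tcp_pos: [0.5016, 0.079, 0.0624]
tcp_rot: [0.619, 0.785, 0.0, 0.0]
wrist_force: [-2.7, 0.7, 10.4]
finger_gap: 0.0593
```

Run:
```python
from h import *
st=manip.state();print(st["tcp_pos"],st["wrist_force"],st["torque"],R.from_quat(st["tcp_rot"]).inv().apply(st["torque"]))
```

```text
[0.50164362 0.07903686 0.0624022 ] [-2.66967444  0.65362213 10.35290311] [-0.04101755  0.47181296  0.02493922] [ 0.46839119  0.06996732 -0.02502264]
```

Both ends are bearing: the force rose evenly with almost no pitch moment, and the height is as expected. Release.

Call:
jog_arm(
  rows=[
    [0, 0, -0.05, 0, 0, 0],
    [0, 0, -0.05, 0, 0, 0],
  ],
)

```text
time_s: 11.65
tcp_pos: [0.5016, 0.0791, 0.0625]
tcp_rot: [0.619, 0.785, 0.0, 0.0]
wrist_force: [-2.0, -0.8, 6.0]
finger_gap: 0.0596
```

Call:
jog_arm(
  rows=[
    [0, 0, 0, 0, 0, 0],
    [0, 0, 0, 0, 0, 0],
    [0, 0, 0, 0, 0, 0],
    [0, 0, 0, 0, 0, 0],
    [0, 0, 0, 0, 0, 0],
  ],
  claw=8.5,
)

```text
time_s: 12.28
tcp_pos: [0.5015, 0.079, 0.0621]
tcp_rot: [0.619, 0.785, -0.0, 0.0]
wrist_force: [0.5, -0.0, -0.5]
finger_gap: 0.0847
```

Call:
jog_arm(
  rows=[
    [0, 0, -1, 0, 0, 0],
    [0, 0, -4, 0, 0, 0],
    [0, 0, -8, 0, 0, 0],
    [0, 0, -13, 0, 0, 0],
    [0, 0, -18, 0, 0, 0],
    [0, 0, -22, 0, 0, 0],
    [0, 0, -22, 0, 0, 0],
  ],
)

```text
time_s: 13.15
tcp_pos: [0.5022, 0.0791, 0.2855]
tcp_rot: [0.619, 0.785, 0.002, 0.002]
wrist_force: [0.3, 0.5, -0.2]
finger_gap: 0.0852
```

Run:
```python
from h import *
st=manip.state();print(st["tcp_pos"],st["joints"],st["wrist_force"]);p=(.5018,.0785,3.3767)
S=cam("scene");W=cam("wrist",st)
o=[]
L=[[0,-.12,.08],[0,.12,.08],rod(1.41,-.1125),rod(1.41,.1125)]
for n,k,(x0,y0,x1,y1) in(("scene",S,(280,130,420,290)),("wrist",W,(0,0,560,420))):
    im=manip.get_image(n);cv2.imwrite(f"pics/{n}3.png",im)
    f=400/(x1-x0); a=cv2.resize(im[y0:y1,x0:x1],None,fx=f,fy=f,interpolation=2)
    for q in proj(k,disp_pts(*p,L)): cv2.circle(a,tuple(int(v) for v in (q-[x0,y0])*f),3,(255,0,255),1)
    o.append(a)
h=max(a.shape[0] for a in o)
cv2.imwrite("pics/c3.png",np.hstack([np.pad(a,((0,h-a.shape[0]),(0,0),(0,0))) for a in o]))
```

```text
[0.50217228 0.0791353  0.28549269] [ 2.63542790e-02  2.50187599e-01  1.74321934e+00 -1.01246804e-04
  1.14216690e+00 -2.08675895e-01] [ 0.31705641  0.46444277 -0.15051685]
```

View pics/c3.png

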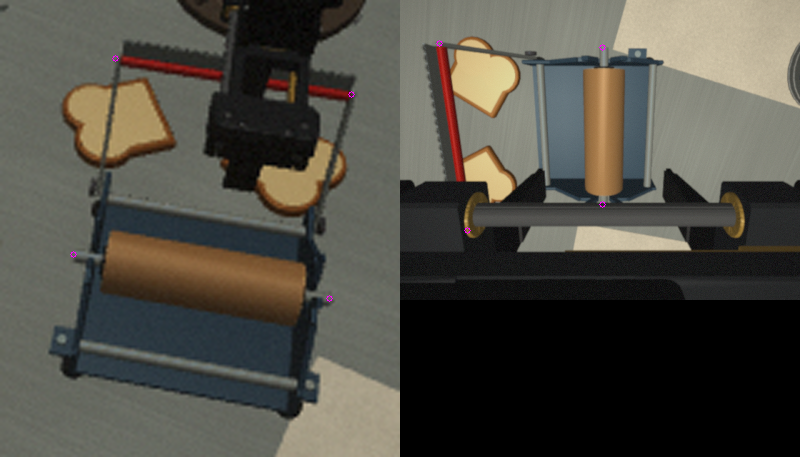

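The roll lies exactly on the predicted seated marks. The press rod marks at q = 1.41 also match. Next I check reach for hooking the bar from behind.

```bash
cat > ik.py <<'E'
from h import *
D=np.array([(.6248,.2140,.4916,1.5595),(.5942,.2197,.4418,1.6311),(.6668,.2712,.5087,1.3714),(.5093,.1611,.3951,1.9028),(.5084,.2855,.2502,1.7432)])
A=[];b=[]
for r,z,a,c in D:
    A+=[[1,0,np.sin(a),np.sin(a+c)],[0,1,np.cos(a),np.cos(a+c)]];b+=[r,z]
s,res,_,_=np.linalg.lstsq(np.array(A),np.array(b),rcond=None)
E
python3 - <<'E'
from ik import *
print(s,res)
# tool length below wrist unknown L: wrist z = z+L ; guess from c: flange; c = h - L
for L in(.25,.35):
  for t in(0,10,20,30):
    for X,Z in((.1475,.215),(.1475,.15),(.165,.15),(.1,.16)):
      p=np.array([.5018-.9725*X,.0785-.2329*X]);r=np.hypot(*p);tt=np.radians(t)
      # tilt moves wrist outward by L sin t, down by L(1-cos t)
      rw=r+L*np.sin(tt);zw=Z-L*(1-np.cos(tt))
      f=lambda q:[s[0]+s[2]*np.sin(q[0])+s[3]*np.sin(q[0]+q[1])-rw,s[1]+s[2]*np.cos(q[0])+s[3]*np.cos(q[0]+q[1])-zw]
      q=least_squares(f,[0.1,2.2]);j2,j3=q.x
      print(L,t,X,Z,round(r,3),"cost%.1e"%q.cost,q.x.round(2),"j5~",round(np.pi+tt-j2-j3,2))
E
```

```text
[-0.01395962 -0.11334481  0.58631246  0.40900747] [0.00015251]
0.25 0 0.1475 0.215 0.361 cost3.0e-26 [0.09 2.15] j5~ 0.9
0.25 0 0.1475 0.15 0.361 cost1.0e-20 [0.19 2.25] j5~ 0.7
0.25 0 0.165 0.15 0.344 cost1.3e-19 [0.17 2.28] j5~ 0.69
0.25 0 0.1 0.16 0.408 cost2.3e-18 [0.24 2.14] j5~ 0.76
0.25 10 0.1475 0.215 0.361 cost2.4e-24 [0.17 2.07] j5~ 1.08
0.25 10 0.1475 0.15 0.361 cost4.1e-18 [0.26 2.17] j5~ 0.89
0.25 10 0.165 0.15 0.344 cost2.9e-20 [0.23 2.2 ] j5~ 0.88
0.25 10 0.1 0.16 0.408 cost2.3e-29 [0.31 2.05] j5~ 0.96
0.25 20 0.1475 0.215 0.361 cost5.0e-18 [0.24 2.  ] j5~ 1.24
0.25 20 0.1475 0.15 0.361 cost2.1e-28 [0.33 2.09] j5~ 1.07
0.25 20 0.165 0.15 0.344 cost3.5e-30 [0.31 2.13] j5~ 1.06
0.25 20 0.1 0.16 0.408 cost2.8e-25 [0.38 1.97] j5~ 1.14
0.25 30 0.1475 0.215 0.361 cost2.4e-28 [0.32 1.94] j5~ 1.4
0.25 30 0.1475 0.15 0.361 cost3.0e-24 [0.41 2.02] j5~ 1.24
0.25 30 0.165 0.15 0.344 cost1.8e-25 [0.38 2.06] j5~ 1.22
0.25 30 0.1 0.16 0.408 cost5.2e-22 [0.45 1.9 ] j5~ 1.32
0.35 0 0.1475 0.215 0.361 cost3.0e-26 [0.09 2.15] j5~ 0.9
0.35 0 0.1475 0.15 0.361 cost1.0e-20 [0.19 2.25] j5~ 0.7
0.35 0 0.165 0.15 0.344 cost1.3e-19 [0.17 2.28] j5~ 0.69
0.35 0 0.1 0.16 0.408 cost2.3e-18 [0.24 2.14] j5~ 0.76
0.35 10 0.1475 0.215 0.361 cost2.6e-21 [0.2  2.04] j5~ 1.08
0.35 10 0.1475 0.15 0.361 cost1.1e-16 [0.28 2.13] j5~ 0.9
0.35 10 0.165 0.15 0.344 cost4.6e-18 [0.26 2.17] j5~ 0.89
0.35 10 0.1 0.16 0.408 cost9.5e-28 [0.33 2.01] j5~ 0.97
0.35 20 0.1475 0.215 0.361 cost6.8e-30 [0.3  1.94] j5~ 1.25
0.35 20 0.1475 0.15 0.361 cost2.9e-25 [0.38 2.02] j5~ 1.09
0.35 20 0.165 0.15 0.344 cost1.5e-26 [0.36 2.06] j5~ 1.07
0.35 20 0.1 0.16 0.408 cost6.9e-23 [0.43 1.9 ] j5~ 1.16
0.35 30 0.1475 0.215 0.361 cost5.4e-24 [0.41 1.84] j5~ 1.41
0.35 30 0.1475 0.15 0.361 cost7.7e-21 [0.49 1.91] j5~ 1.26
0.35 30 0.165 0.15 0.344 cost1.1e-21 [0.47 1.96] j5~ 1.24
0.35 30 0.1 0.16 0.408 cost3.3e-19 [0.53 1.79] j5~ 1.35
```

```bash
cat >> h.py <<'E'
PD=(.5018,.0785,3.3767)
def drow(X,z,tilt=0,Y=0.0):
    p=disp_pts(*PD,[[X,Y,z]])[0]; return row(p,np.degrees(PD[2])-90,tilt)
def dpos():
    st=manip.state(); w=R.from_euler("z",-PD[2]); return w.apply(st["tcp_pos"]-np.array([PD[0],PD[1],0])),w.apply(st["wrist_force"])
E
python3 -c "
from h import *
print(dpos(),drow(.1515,.235,12),drow(.1515,.14,12))"
```

```text
(array([ 0.00057444, -0.00070598,  0.2822125 ]), array([-0.49358161,  0.04519817, -0.96671104])) [-0.07, -15.09, 4.72, 12.01, 0.01, -0.01] [-0.07, -15.1, 14.22, 12.01, 0.01, -0.01]
```

Call:
jog_arm(
  rows=[
    [0, -3, 0.5, 2, 0, 0],
    [0, -7, 1.5, 5, 0, 0],
    [0, -11, 2.5, 8, 0, 0],
    [0, -14, 4, 11, 0, 0],
    [0, -15.1, 4.7, 12, 0, 0],
    [0, -15.1, 4.7, 12, 0, 0],
    [0, -15.1, 4.7, 12, 0, 0],
  ],
  claw=9.5,
)

```text
time_s: 14.12
tcp_pos: [0.3556, 0.044, 0.2353]
tcp_rot: [0.616, 0.781, -0.082, -0.064]
wrist_force: [0.0, -0.0, 0.5]
finger_gap: 0.0951
```

```bash
python3 -c "
from h import *
print(manip.state()['joints'],dpos(),drow(.1515,.14,12))
im=manip.get_image('scene');cv2.imwrite('pics/scene4.png',im)
cv2.imwrite('pics/c4.png',cv2.resize(im[110:290,270:430],None,fx=3.3,fy=3.3,interpolation=2))"
```

```text
[-0.02134915  0.17015418  2.02030349 -0.05756631  1.15344103 -0.22762266] (array([ 0.15025486, -0.00053703,  0.23526065]), array([-0.01762556,  0.04687108,  0.48482172])) [-0.05, 1.85, 9.35, 0.06, 0.01, -0.01]
```

View pics/c4.png

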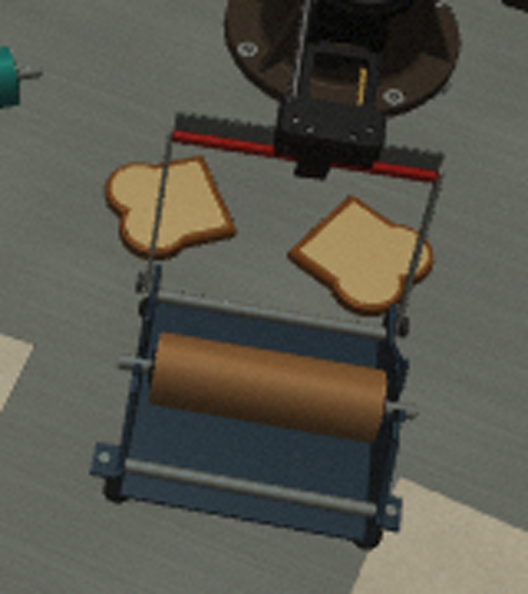

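The gripper is above the bar with the front finger ahead of the rod. Lower it so the rear finger sits behind.

Call:
jog_arm(
  rows=[
    [0, 0.2, 1.5, 0, 0, 0],
    [0, 0.6, 3.5, 0, 0, 0],
    [0, 1.2, 6, 0, 0, 0],
    [0, 1.7, 8.5, 0, 0, 0],
    [0, 1.9, 9.4, 0, 0, 0],
    [0, 1.9, 9.4, 0, 0, 0],
  ],
)

```text
time_s: 14.92
tcp_pos: [0.354, 0.0437, 0.1392]
tcp_rot: [0.616, 0.781, -0.082, -0.065]
wrist_force: [0.3, -0.3, -0.7]
finger_gap: 0.095
```

```bash
python3 -c "
from h import *
print(dpos())
# rod targets: rear finger face tip behind rod
for q in (1.3,1.1,.9,.7,.5,.4):
    X,_,Z=rod(q,0); print(q,round(X,3),round(Z,3),drow(X+.007-.0465,max(Z-.025,.14),12))"
```

```text
(array([ 0.15181599, -0.00057884,  0.13924538]), array([-0.20594509,  0.31199178, -0.68346462]))
1.3 0.16 0.172 [-0.06, 2.94, -1.41, -0.02, -0.0, -0.0]
1.1 0.132 0.178 [-0.06, 5.56, -2.6, -0.02, -0.0, -0.0]
0.9 0.103 0.178 [-0.06, 8.36, -3.24, -0.02, -0.0, -0.0]
0.7 0.074 0.173 [-0.06, 11.24, -3.31, -0.02, -0.0, -0.0]
0.5 0.048 0.162 [-0.06, 14.02, -3.06, -0.02, -0.0, -0.0]
0.4 0.035 0.155 [-0.06, 15.23, -3.32, -0.02, -0.0, -0.0]
```

Call:
jog_arm(
  rows=[
    [0, 0.7, -0.4, 0, 0, 0],
    [0, 1.5, -0.8, 0, 0, 0],
    [0, 2.3, -1.1, 0, 0, 0],
    [0, 3, -1.4, 0, 0, 0],
    [0, 3.9, -1.8, 0, 0, 0],
    [0, 4.8, -2.2, 0, 0, 0],
    [0, 5.6, -2.6, 0, 0, 0],
  ],
)

```text
time_s: 15.8
tcp_pos: [0.4127, 0.0578, 0.1534]
tcp_rot: [0.616, 0.781, -0.082, -0.065]
wrist_force: [-2.8, -0.2, -0.1]
finger_gap: 0.0948
```

Call:
jog_arm(
  rows=[
    [0, 1, -0.2, 0, 0, 0],
    [0, 2, -0.45, 0, 0, 0],
    [0, 2.8, -0.6, 0, 0, 0],
    [0, 3.8, -0.65, 0, 0, 0],
    [0, 4.8, -0.7, 0, 0, 0],
    [0, 5.7, -0.7, 0, 0, 0],
    [0, 5.7, -0.7, 0, 0, 0],
  ],
)

```text
time_s: 16.68
tcp_pos: [0.4686, 0.0712, 0.1476]
tcp_rot: [0.616, 0.781, -0.082, -0.065]
wrist_force: [0.0, 0.7, -0.2]
finger_gap: 0.0949
```

```bash
python3 -c "
from h import *
print(dpos())
im=manip.get_image('scene');cv2.imwrite('pics/scene5.png',im)
for q in (.6,.7,.8):
    for p in proj(cam('scene'),disp_pts(*PD,[rod(q,-.1125),rod(q,.1125)])): cv2.circle(im,tuple(int(v) for v in p),1,(255,0,255),-1)
cv2.imwrite('pics/c5.png',cv2.resize(im[110:290,270:430],None,fx=3.3,fy=3.3,interpolation=2))"
```

```text
(array([ 0.03400841, -0.0006005 ,  0.14760253]), array([-0.19188968, -0.65890545, -0.17060874]))
```

View pics/c5.png

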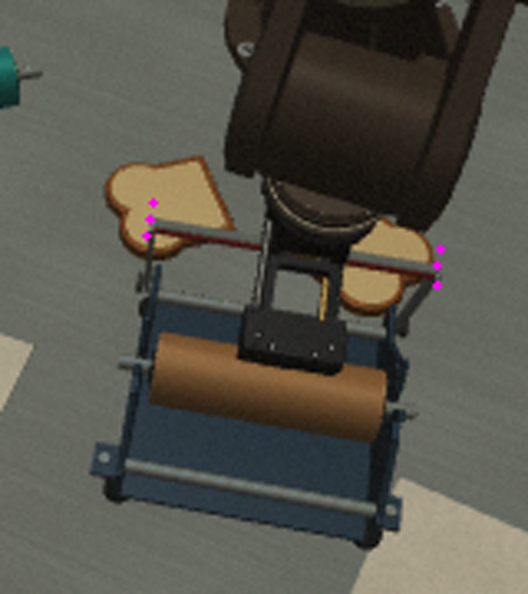

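The bar has swung to about 0.7 rad. Continue to about 0.45, then lift away.

Call:
jog_arm(
  rows=[
    [0, 0.8, 0.2, 0, 0, 0],
    [0, 1.6, 0.3, 0, 0, 0],
    [0, 2.4, 0.3, 0, 0, 0],
    [0, 3.2, 0.3, 0, 0, 0],
    [0, 3.2, 0.3, 0, 0, 0],
  ],
)

```text
time_s: 17.35
tcp_pos: [0.4985, 0.0783, 0.1382]
tcp_rot: [0.616, 0.781, -0.082, -0.064]
wrist_force: [0.1, 0.2, 0.5]
finger_gap: 0.095
```

Call:
jog_arm(
  rows=[
    [0, -0.8, 0, 0, 0, 0],
    [0, -1, -2, 0, 0, 0],
    [0, -1, -5, 0, 0, 0],
    [0, -1, -9, 0, 0, 0],
    [0, -1, -9, 0, 0, 0],
  ],
)

```text
time_s: 17.98
tcp_pos: [0.5073, 0.0803, 0.2311]
tcp_rot: [0.616, 0.781, -0.08, -0.063]
wrist_force: [-0.2, -0.5, -0.8]
finger_gap: 0.0953
```

```bash
python3 -c "
from h import *
print(dpos())
im=manip.get_image('scene');cv2.imwrite('pics/scene6.png',im)
for q in (.4,.5,.6):
    for p in proj(cam('scene'),disp_pts(*PD,[rod(q,-.1125),rod(q,.1125)])): cv2.circle(im,tuple(int(v) for v in p),1,(255,0,255),-1)
cv2.imwrite('pics/c6.png',cv2.resize(im[110:290,270:430],None,fx=3.3,fy=3.3,interpolation=2))
for q in(.45,.3,.15,0):
    X,_,Z=rod(q,0); print(q,round(X,3),round(Z,3),drow(X-.003,Z+.008,0))"
```

```text
(array([-0.00573474, -0.00043742,  0.23108012]), array([ 0.2764483 ,  0.46670019, -0.76452101]))
0.45 0.042 0.159 [-0.05, -2.96, 7.01, -11.86, 0.03, -0.01]
0.3 0.024 0.147 [-0.05, -0.97, 7.86, -11.86, 0.03, -0.01]
0.15 0.008 0.132 [-0.05, 0.86, 8.99, -11.86, 0.03, -0.01]
0 -0.005 0.115 [-0.05, 2.51, 10.39, -11.86, 0.03, -0.01]
```

View pics/c6.png

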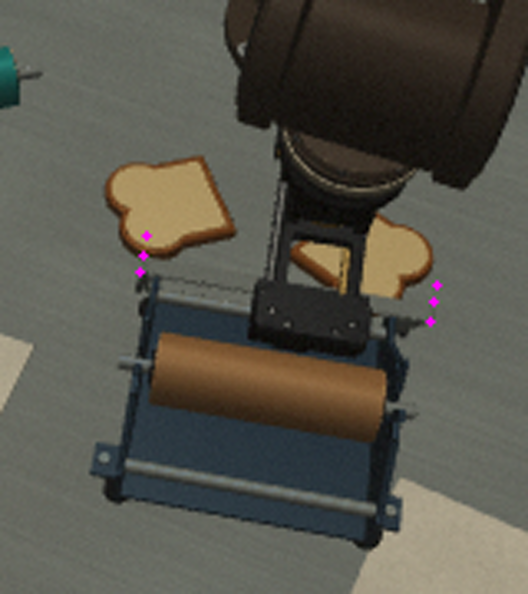

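The bar stands at about 0.4 rad, with the strip edge-on at (150,280)-(380,320). I'll close the fingers and press from above along the arc.

```bash
python3 -c "
from h import *
print(drow(.042,.20,0))"
```

```text
[-0.06, -3.98, 3.84, -11.86, 0.03, -0.01]
```

Call:
jog_arm(
  rows=[
    [0, -2, 0, -6, 0, 0],
    [0, -4, 2, -11.9, 0, 0],
    [0, -4, 3.8, -11.9, 0, 0],
    [0, -4, 3.8, -11.9, 0, 0],
    [0, -4, 3.8, -11.9, 0, 0],
    [0, -4, 3.8, -11.9, 0, 0],
    [0, -4, 3.8, -11.9, 0, 0],
    [0, -4, 3.8, -11.9, 0, 0],
  ],
  claw=0,
  squeeze=20,
)

```text
time_s: 19.02
tcp_pos: [0.4608, 0.0693, 0.1997]
tcp_rot: [0.619, 0.785, -0.001, -0.0]
wrist_force: [0.1, -0.2, -0.2]
finger_gap: 0.0208
```

```bash
python3 -c "
from h import *
print(dpos(),manip.state()['finger_gap'])
for q in(.45,.3,.2,.1,.05,0,-.02):
    X,_,Z=rod(q,0); print(q,drow(X-.002,Z+.007,0))"
```

```text
(array([ 0.04202342, -0.00060119,  0.19972877]), array([-0.07376932,  0.22192839, -0.15655652])) 0.020830382361536524
0.45 [-0.06, 0.25, 3.39, -0.09, 0.01, -0.01]
0.3 [-0.06, 2.02, 4.62, -0.09, 0.01, -0.01]
0.2 [-0.06, 3.09, 5.58, -0.09, 0.01, -0.01]
0.1 [-0.06, 4.06, 6.65, -0.09, 0.01, -0.01]
0.05 [-0.06, 4.5, 7.22, -0.09, 0.01, -0.01]
0 [-0.06, 4.92, 7.8, -0.09, 0.01, -0.01]
-0.02 [-0.06, 5.07, 8.05, -0.09, 0.01, -0.01]
```

Call:
jog_arm(
  rows=[
    [0, 0.2, 1.2, 0, 0, 0],
    [0, 0.3, 2.3, 0, 0, 0],
    [0, 0.6, 3.2, 0, 0, 0],
    [0, 1.3, 4, 0, 0, 0],
    [0, 2, 4.6, 0, 0, 0],
    [0, 2.6, 5.1, 0, 0, 0],
    [0, 3.1, 5.6, 0, 0, 0],
    [0, 3.6, 6.1, 0, 0, 0],
  ],
)

```text
time_s: 20.02
tcp_pos: [0.496, 0.0777, 0.1383]
tcp_rot: [0.619, 0.785, -0.001, -0.0]
wrist_force: [2.7, -0.7, 3.4]
finger_gap: 0.0003
```

Call:
jog_arm(
  rows=[
    [0, 0.4, 0.5, 0, 0, 0],
    [0, 0.7, 0.9, 0, 0, 0],
    [0, 0.9, 1.2, 0, 0, 0],
    [0, 1.1, 1.4, 0, 0, 0],
    [0, 1.1, 1.4, 0, 0, 0],
  ],
)

```text
time_s: 20.65
tcp_pos: [0.5057, 0.0802, 0.1242]
tcp_rot: [0.619, 0.785, -0.001, -0.001]
wrist_force: [-0.3, -0.1, -0.3]
finger_gap: 0.0005
```

Call:
jog_arm(
  rows=[
    [0, 0.05, 0.1, 0, 0, 0],
    [0, 0.1, 0.2, 0, 0, 0],
    [0, 0.1, 0.2, 0, 0, 0],
  ],
)

```text
time_s: 21.02
tcp_pos: [0.5071, 0.0804, 0.1225]
tcp_rot: [0.619, 0.785, -0.001, -0.001]
wrist_force: [0.2, 0.3, 0.5]
finger_gap: 0.0004
```

Call:
jog_arm(
  rows=[
    [0, 0, 0.1, 0, 0, 0],
    [0, 0, 0.1, 0, 0, 0],
  ],
)

```text
time_s: 21.28
tcp_pos: [0.5075, 0.0805, 0.1217]
tcp_rot: [0.619, 0.785, -0.0, -0.0]
wrist_force: [0.6, 0.6, 1.9]
finger_gap: 0.0004
```

Call:
jog_arm(
  rows=[
    [0, 0, 0.1, 0, 0, 0],
    [0, 0, 0.1, 0, 0, 0],
  ],
)

```text
time_s: 21.52
tcp_pos: [0.5078, 0.0805, 0.1213]
tcp_rot: [0.619, 0.785, -0.0, 0.0]
wrist_force: [-0.2, 0.5, 9.6]
finger_gap: 0.0003
```

Call:
jog_arm(
  rows=[
    [0, 0, 0.1, 0, 0, 0],
    [0, 0, 0.1, 0, 0, 0],
    [0, 0, 0.1, 0, 0, 0],
  ],
)

```text
time_s: 21.9
tcp_pos: [0.5079, 0.0805, 0.1211]
tcp_rot: [0.619, 0.785, 0.0, 0.0]
wrist_force: [-2.7, 1.4, 19.3]
finger_gap: 0.0007
```

The press is solid at z = 0.121, as expected with the bar on the roll. Retreat and check.

Call:
jog_arm(
  rows=[
    [0, 0, -0.3, 0, 0, 0],
    [0, 0, -2, 0, 0, 0],
    [0, 0, -6, 0, 0, 0],
    [0, 0, -11, 0, 0, 0],
    [0, -5, -14, 0, 0, 0],
    [0, -10, -16, 0, 0, 0],
    [0, -12, -17, 0, 0, 0],
    [0, -12, -17, 0, 0, 0],
  ],
)

```text
time_s: 22.9
tcp_pos: [0.3902, 0.0524, 0.2905]
tcp_rot: [0.62, 0.785, -0.0, 0.0]
wrist_force: [-0.4, 0.1, -0.7]
finger_gap: 0.0004
```

```bash
python3 -c "
from h import *
print(dpos())
o=[]
for n,(x0,y0,x1,y1) in(('scene',(280,130,420,290)),('wrist',(0,0,560,420))):
    im=manip.get_image(n);k=cam(n);f=400/(x1-x0);a=cv2.resize(im[y0:y1,x0:x1],None,fx=f,fy=f,interpolation=2)
    for q in proj(k,disp_pts(*PD,[[0,-.12,.08],[0,.12,.08],rod(0,-.1125),rod(0,.1125)])): cv2.circle(a,tuple(int(v) for v in (q-[x0,y0])*f),3,(255,0,255),1)
    o.append(a)
h=max(a.shape[0] for a in o)
cv2.imwrite('pics/c7.png',np.hstack([np.pad(a,((0,h-a.shape[0]),(0,0),(0,0))) for a in o]))
for c in ('scene',):
  for t in('flask','jam_jar','sauce'): print(t,[d['extent'] for d in manip.outline_of(c,t)[:1]])
"
```

```text
(array([ 0.11464613, -0.00061055,  0.2905161 ]), array([ 0.35435171, -0.23252782, -0.6942971 ]))
flask [[115.2, 105.9, 159.9, 182.7]]
jam_jar [[232.7, 278.5, 267.1, 327.7]]
sauce [[460.8, 176.9, 508.5, 227.7]]
```

View pics/c7.png

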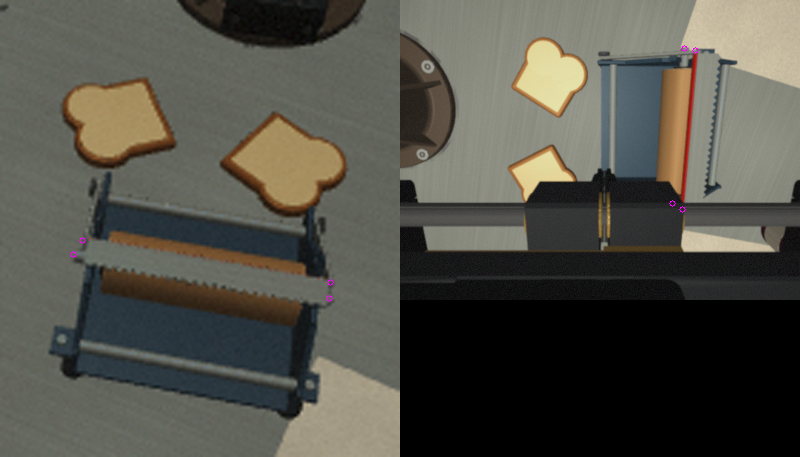

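The bar lies level on the seated roll: the rod marks at (81,240) and (331,283) match q = 0. The gripper is clear and touching nothing.

```bash
python3 -c "
from cell import manip
print(manip.sign_off())"
```

```text
the job is handed in; nothing more can be done
None
```

The brown roll is loaded in the dispenser and the tear bar is down on it. I handed the job in at about 23 s of the 61 s limit.

- **Roll:** I lowered it until both axle ends stood on the slot floors. The tool was at 62.4 mm against 62.8 mm expected, with about 14 N of even load and almost no tipping moment. Only then did I open the gripper. The pictures taken after release show the axle ends on the predicted seated marks.
- **Tear bar:** I pushed it over from behind, then pressed it down from above. It met firm resistance (up to 19 N) at 121 mm, where the strip's top should be with the bar on the roll (121.6 mm). The last pictures show the press rod on the marks for angle 0, with the robot clear.
- **Bystanders:** In the scene camera the flask's outline agrees with its starting outline to within about 2 px, and the jar's to within 4 px. The jar's difference is probably detector noise, as nothing came near it. The sauce bottle was not detected in the scene camera at the start, so I have no before-and-after comparison for it. The arm never went near it.

No check failed.

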